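Build the microscope camera column on its photo port

TASK

Take the black dust cap off the white microscope port block and lay it flat, open side down, in the grey tray. Then build the camera column upright on the port from the bottom up, one part at a time, each fully seated in the one below: the big aluminium collar over the port's stub, the black lens tube (thin end up) into the collar, the small brass ring over the tube's thin end, and the grey camera, nose down, into the brass ring. Leave the dropper bottle and the small black pot standing where they are.

Things in the scene. Friction and masses are not known exactly. Their poses are not given: they have to be found in the camera images.
- port: Fixed. White block 90 x 90 mm, 35 mm high, a small black knob (18 mm across, 12 mm long) on its -x side. A steel stub 40 mm across stands on the middle of its top, from 35 to 55 mm high, rim chamfered 3 mm; at the start the dust cap covers it. Origin: centre of the underside, on the surface (z = 0); z up along the stub.
- tray: Fixed target. Shallow open grey plastic tray, outside 140 mm (its x) x 120 mm (its y) x 12 mm high, walls and floor 5 mm thick, so the inner floor is 5 mm above the origin. Origin: centre of the underside, z up.
- cap: Loose black plastic dust cap: round, 50 mm outer diameter, 18 mm high, open below (44 mm bore, 14 mm deep), top 4 mm thick. At the start it sits loosely over the port's stub, its lower rim 41 mm above the work surface (6 mm above the block's top); it lifts straight off. Origin: centre of its lower rim, z up.
- collar: Loose aluminium collar, the bigger of the two plain rings: 62 mm outer diameter, 48 mm bore, 30 mm high, same both ways up. Seated on the port it rests on the block's top and stands 10 mm above the stub. Lies flat at the start. Origin: centre of its underside, z up.
- tube: Loose black lens tube, upright: 40 mm diameter for 60 mm with a 3 mm chamfer at the foot, then a thin steel end 30 mm across, 8 mm long (rim chamfered 3 mm); 68 mm in all. Seated, its foot goes 10 mm into the collar and rests on the stub, 55 mm above the port's origin. Origin: centre of its foot, z up.
- adapter: Loose brass ring, the smaller plain ring: 50 mm outer diameter, 38 mm bore, 14 mm high, same both ways up. Seated it rests on the tube's shoulder, around the thin end, 60 mm above the tube's foot. Lies flat at the start. Origin: centre of its underside, z up.
- camera: Loose grey camera: square box 50 x 50 mm (sides along its x and y), 32 mm high, on a steel nose 30 mm across, 5 mm long (rim chamfered 3 mm) under its middle; 37 mm in all. Stands on its nose. Seated, the nose is in the brass ring and the box rests on the ring's top. Its turn about the vertical does not matter. Origin: centre of the nose's lower face, z up.
- bottle: Bystander, loose: white dropper bottle, 38 mm diameter, 104 mm high with a thin steel nozzle. Origin: centre of its underside, z up.
- pot: Bystander, loose: small open black pot with copper filling, 48 mm diameter, 30 mm high. Origin: centre of its underside, z up.
Not all that is in view belongs to the job. What is shaped like the collar but pink is not meant. What is shaped like the cap but blue is not meant.

How it is judged:
By the outcome, as a careful person would: the job done as asked, in the order asked, and still so for the second after the job is handed in, with the robot touching nothing.
It also fails if it takes over 112 s, if anything falls off the work surface, if the arm or the gripper's body presses on something with over 40 N, if the wrist force passes 120 N, or if a joint passes its speed limit or range.

ROBOT

A 6-joint arm with a two-finger parallel gripper is mounted at the origin on the work surface. World frame = base frame: x ahead of the robot, y to its left, z up, the work surface at z = 0. Lengths are in mm, angles in rad, forces in N, time in s.
With the tool pointing down it reaches from about 275 to 750 mm from the base axis. Payload 10.2 kg.
Tool frame: the origin (TCP) lies at the very end of the fingers, on their centre line; the grasp point (between the pads) lies 19 mm behind it; z points along the fingers, y is the line along which they close (so a half turn about z gives the same grasp; the last joint's range is limited). The gripper opens to 85 mm and grips with 20 to 120 N. Pads are 22 mm wide; open, the fingers measure 114 mm over their backs; the gripper's body (76 mm by 85 mm) begins 54 mm behind the grasp point. The pads swing forward as they close: fully open they stand 13 mm farther back than shut.
Start: joints at [-0.223, 0.313, 1.498, -0, 1.331, -0.223], TCP at [525.006, -0.013, 231.294] pointing down, gripper open.
Joint ranges: [-2.94, 2.94], [-0.97, 2.17], [0.19, 2.56], [-1.23, 4.37], [0.02, 3.11], [-2.88, 2.88]. Speed limits (rad/s): [2.39, 2.39, 3.01, 3.14, 3.14, 3.14].

INTERFACE

Orientations are given as a unit quaternion [w, x, y, z].
In Python, from rig import ctrl gives the robot as it stands.
- The arm moves only by the shell command python3 -m inch 'ROWS' [OPENING] [FORCE]. ROWS is text: rows parted by semicolons, each of 6 numbers parted by spaces: the shift along the tool's x, y, z in mm, then the turn, a rotation vector about the tool's x, y, z in units of 6 degrees (1.0 is 6 degrees). A call has exactly 10 rows; each row shifts and turns the commanded pose from where the row before left it, along the tool's axes as they then stand; what a row does not reach is not made up. A row lasts 1/12 s, in which the tool goes at most 41.7 mm and 7.16 degrees, less where a joint would pass 70% of its speed; a pose out of reach is approached as far as the arm can. A call with a gripper value outside its range is refused whole. OPENING is the opening, from 0 (shut) to 1 (fully open), set as the call begins (- or left out, the last holds). The fingers move at their own pace and stop on an object; FORCE is the grip in N (left out, the last holds). Time passes only in rows, so rows that do not move let the fingers close, or fill a call up. It gives the time, the measured TCP pose, the force, the opening and the grip force at its end, in the units of the state.
- ctrl.sense(): the state, without advancing time (a new reading comes with each control period).
- ctrl.capture(name): name is "scene" or "side" or "wrist"; returns a dict with "image" (384x512x3 uint8, red, green, blue), "intrinsics" (3x3 intrinsics, pixels), "rvec" (rotation vector, rad) and "tvec" (3), from world to camera coordinates, as OpenCV has them. Camera axes: x right, y down, z forward; pixel columns grow to the right and rows downward; lengths in mm; the calibration is good to about 2 mm. A picture is of the moment at which its call begins. There is no depth.
- ctrl.finish_job(): hands the job in; it is judged then, once.
The state is a dict: "time_s": time; "joints": joint angles; "dq": joint speeds; "tau": joint torques, N m; "eef_pos": TCP position; "ee_rot": TCP orientation; "force": force on the tool from outside, world axes, zero at the start; "wrist_torque": the same for the moment, N m; "grip_width": opening from 0.0 (shut) to 1.0 (fully open); "grip_force": force on a finger pad.
Only numpy, scipy, OpenCV 4.12 (cv2) and the standard library are available. Lean on these libraries where they do the work, as an engineer would, in place of code of your own. Each camera call takes 0.05 s, during which the arm holds its last target. There are 200 camera calls.

## Working session

There is one attempt and no reset: what is moved stays moved. The work goes in short steps, Python scripts to look and compute and a shell command to move; the robot and the scene stay as the last step left them, time stands still between calls to the robot, and variables do not carry over. Pictures are saved under pics/ and viewed, at most 14 in all, crops included, and the job is handed in when it is done.

```bash
ls; mkdir -p pics; python3 - <<'E'
from rig import ctrl
import cv2,pickle
d={}
for n in ("scene","side","wrist"):
    c=ctrl.capture(n); d[n]=c; cv2.imwrite(f"pics/{n}0.png",cv2.resize(c["image"][:,:,::-1],(800,600),interpolation=cv2.INTER_CUBIC))
    print(n,c["intrinsics"],c["rvec"],c["tvec"])
print(ctrl.sense())
pickle.dump(d,open("c0.pkl","wb"))
E
```

```text
pics
scene [[427.79669447   0.         255.50428609]
 [  0.         427.79669447 194.79502943]
 [  0.           0.           1.        ]] [ 1.87281653  1.44548756 -0.66716731] [-128.3098633  -261.31244121 1409.12239771]
side [[391.42638938   0.         259.09998176]
 [  0.         391.42638938 193.36901165]
 [  0.           0.           1.        ]] [ 0.47078933 -2.51742111  1.44771537] [471.71707037 162.52291957 747.31942817]
wrist [[312.44607095   0.         251.93546665]
 [  0.         312.44607095 191.00416391]
 [  0.           0.           1.        ]] [-2.85979212e+00 -1.17654131e-03  1.47861299e-03] [-525.26820436  -35.94955294  377.78304866]
{'time_s': 0.15, 'joints': array([-2.23393540e-01,  3.13339932e-01,  1.49822160e+00,  9.80775849e-06,
        1.33098600e+00, -2.23434501e-01]), 'dq': array([ 0.0022345 , -0.00126333, -0.00319446,  0.00107877,  0.00181972,
       -0.00049389]), 'tau': array([ 1.79854873e-03, -4.12368500e+01, -2.59796566e+01, -1.57318855e-04,
        3.17765021e-03, -3.62555340e-05]), 'eef_pos': array([5.24825416e+02, 3.33826160e-02, 2.30872512e+02]), 'ee_rot': array([-4.06546507e-04,  7.07093044e-01,  7.07120357e-01, -2.50380573e-04]), 'force': array([ 0.4034043 , -0.8150776 , -0.25283008]), 'wrist_torque': array([-0.03171723, -0.01137604,  0.00243524]), 'grip_force': 0.0, 'grip_width': 1.0000260173704192}
```

View pics/scene0.png

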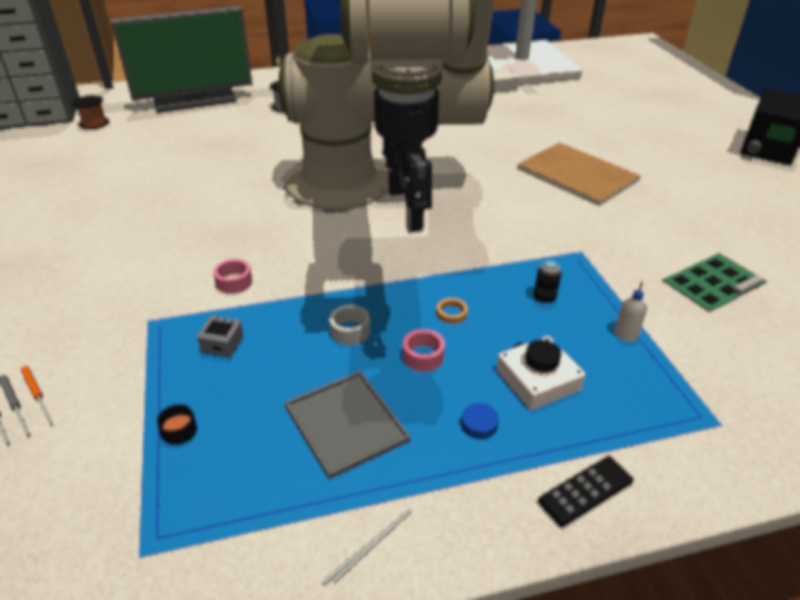

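View pics/side0.png

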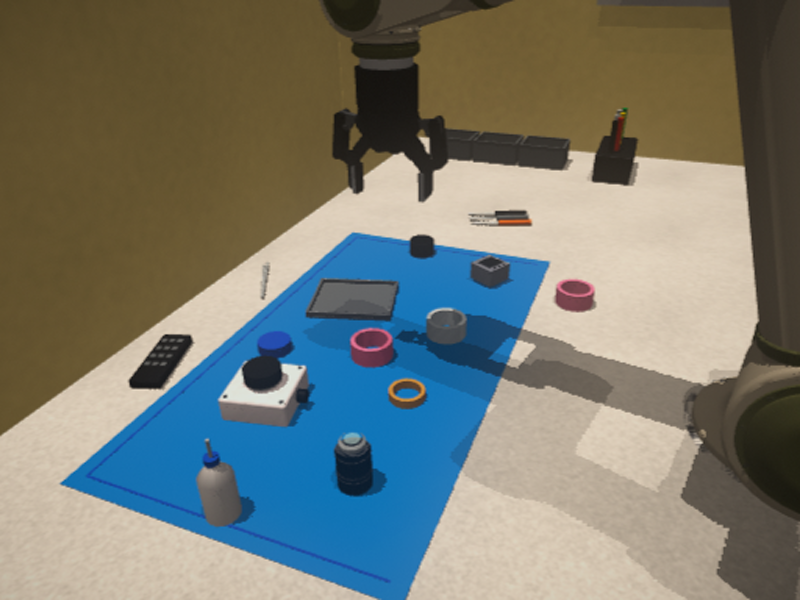

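View pics/wrist0.png

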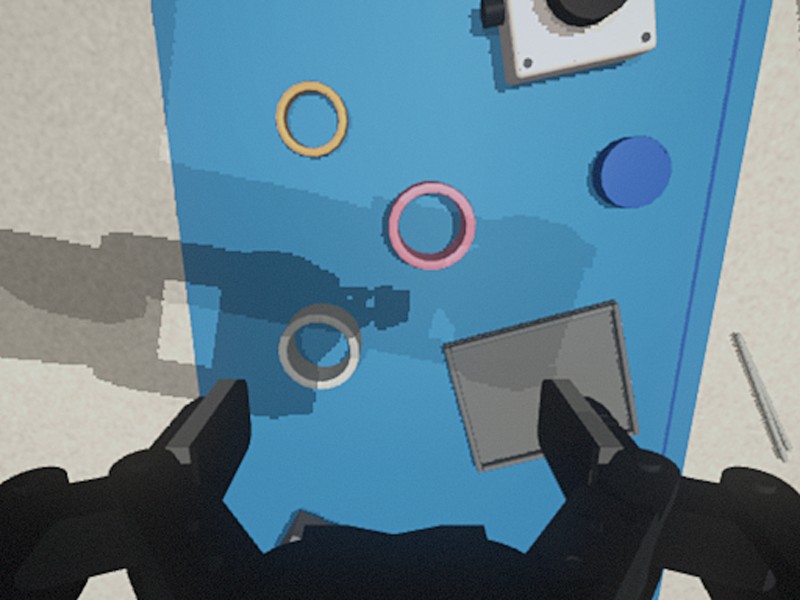

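The scene view (800×600) shows the capped port at (543,351), collar (350,319), brass ring (452,308), tube top (548,268), camera (221,329), tray (347,424) and pot (177,418). The side and wrist views agree. The pink rings and the blue cap are decoys. I'll triangulate with the known heights.

```bash
cat > h.py <<'E'
import numpy as np,cv2
def ray(c,u,v,z,s=1.5625):
    R=cv2.Rodrigues(np.array(c["rvec"],float))[0];t=np.array(c["tvec"],float).ravel()
    o=-R.T@t; p=cv2.undistortPoints(np.array([[[u/s,v/s]]],float),c["intrinsics"],None)[0,0]
    d=R.T@np.array([p[0],p[1],1]); return o+d*(z-o[2])/d[2]
E
python3 - <<'E'
import pickle
from h import *
d=pickle.load(open("c0.pkl","rb"))
P={"cap":[59,("scene",543,351),("side",262,368)],
"collar":[30,("scene",350,319),("side",447,320),("wrist",321,349)],
"adapter":[14,("scene",452,308),("side",407,389),("wrist",312,118)],
"tube":[68,("scene",548,266),("side",352,438)],
"cam":[37,("scene",221,328),("side",490,263)],
"pot":[30,("scene",177,415),("side",422,239)],
"bottle":[0,("scene",629,338),("side",220,520)],
"tA":[12,("scene",287,405),("wrist",443,347)],"tB":[12,("scene",360,374),("wrist",616,302)],
"t2":[12,("scene",408,438),("wrist",637,432)],"t3":[12,("scene",331,474),("wrist",482,470)],
"bluecap":[18,("scene",480,414),("wrist",635,172)],"pink":[30,("scene",423,343),("wrist",434,226)],
"portc1":[35,("scene",497,365)],"portc2":[35,("scene",543,337)],"portc3":[35,("scene",583,378)],"portc4":[35,("scene",538,396)]}
for k,(z,*v) in P.items(): print(k,[(n,ray(d[n],a,b,z)[:2].round().tolist()) for n,a,b in v])
E
```

```text
cap [('scene', [640.0, 171.0]), ('side', [633.0, 176.0])]
collar [('scene', [473.0, -71.0]), ('side', [462.0, -62.0]), ('wrist', [471.0, -68.0])]
adapter [('scene', [470.0, 96.0]), ('side', [465.0, 98.0]), ('wrist', [469.0, 97.0])]
tube [('scene', [470.0, 254.0]), ('side', [464.0, 261.0])]
cam [('scene', [453.0, -262.0]), ('side', [448.0, -260.0])]
pot [('scene', [604.0, -329.0]), ('side', [602.0, -330.0])]
bottle [('scene', [592.0, 346.0]), ('side', [576.0, 358.0])]
tA [('scene', [606.0, -187.0]), ('wrist', [564.0, -73.0])]
tB [('scene', [574.0, -77.0]), ('wrist', [696.0, -36.0])]
t2 [('scene', [703.0, -41.0]), ('wrist', [728.0, -149.0])]
t3 [('scene', [733.0, -149.0]), ('wrist', [601.0, -186.0])]
bluecap [('scene', [693.0, 62.0]), ('wrist', [695.0, 61.0])]
pink [('scene', [553.0, 23.0]), ('wrist', [554.0, 25.0])]
portc1 [('scene', [627.0, 110.0])]
portc2 [('scene', [590.0, 197.0])]
portc3 [('scene', [681.0, 216.0])]
portc4 [('scene', [696.0, 142.0])]
```

```bash
python3 -m inch '21.5 14.1 4 0 0 0;21.5 14.1 4 0 0 0;21.5 14.1 4 0 0 0;21.5 14.1 4 0 0 0;21.5 14.1 4 0 0 0;21.5 14.1 4 0 0 0;21.5 14.1 4 0 0 0;21.5 14.1 4 0 0 0;0 0 0 0 0 0;0 0 0 0 0 0'
cat > snap.py <<'E'
import sys,cv2,pickle
from rig import ctrl
n,f=sys.argv[1:3]; c=ctrl.capture(n); pickle.dump(c,open(f"{f}.pkl","wb"))
cv2.imwrite(f"pics/{f}.png",cv2.resize(c["image"][:,:,::-1],(800,600),interpolation=cv2.INTER_CUBIC)); print(ctrl.sense()["eef_pos"])
E
python3 snap.py wrist w1
```

```text
time_s: 0.98
eef_pos: [637.6, 172.7, 198.1]
ee_rot: [-0.001, 0.707, 0.708, -0.001]
force: [0.8, -0.5, -0.7]
grip_width: 1.002
grip_force: 0.0
[637.56837815 171.87479472 198.77185623]
```

View pics/w1.png

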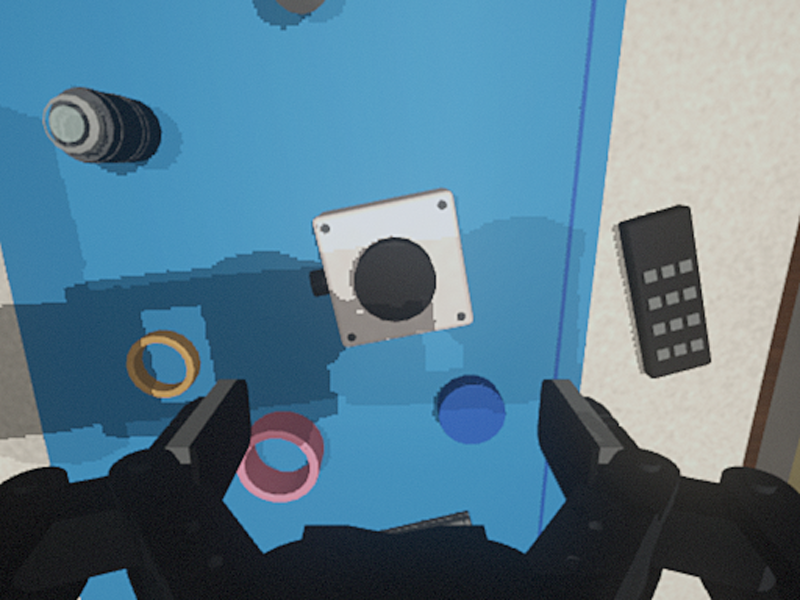

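The wrist view shows the port's screws at (325,229), (441,205), (461,317) and (351,338), with the cap top centred at about (395,278). It also shows the tube top at (68,125) and the brass ring at (163,363).

```bash
python3 - <<'E'
import pickle
from h import *
c=pickle.load(open("w1.pkl","rb"))
s=np.array([ray(c,u,v,35)[:2] for u,v in((325,229),(441,205),(461,317),(351,338))]);print(s.round(1).tolist(),s.mean(0))
print("cap",ray(c,395,279,59),"tube",ray(c,68,125,68),"adapter",ray(c,163,363,14))
e=s[1]-s[0];print(np.degrees(np.arctan2(e[1],e[0])),np.linalg.norm(e))
E
```

```text
[[595.2, 200.3], [667.2, 215.2], [682.4, 142.7], [609.9, 127.8]] [638.6747888  171.51282026]
cap [638.97149997 174.22780129  59.        ] tube [466.82604376 259.33736332  68.        ] adapter [471.56318826 100.17731157  14.        ]
11.731081408544428 73.47510978704547
```

```bash
python3 -m inch '0 1 20 0 0 0;0 0 25 0 0 0;0 0 25 0 0 0;0 0 25 0 0 0;0 0 25 0 0 0;0 0 20 0 0 0;0 0 12 0 0 0;0 0 6 0 0 0;0 0 2 0 0 0;0 0 0 0 0 0' && python3 -m inch '0 0 0 0 0 0;0 0 0 0 0 0;0 0 0 0 0 0;0 0 0 0 0 0;0 0 0 0 0 0;0 0 0 0 0 0;0 0 0 0 0 0;0 0 0 0 0 0;0 0 0 0 0 0;0 0 0 0 0 0' 0 40
```

```text
time_s: 1.87
eef_pos: [639.2, 171.7, 40.1]
ee_rot: [0.0, 0.707, 0.707, 0.0]
force: [0.0, 0.1, -0.3]
grip_width: 1.001
grip_force: 0.0
time_s: 2.7
eef_pos: [639.1, 172.0, 40.5]
ee_rot: [0.0, 0.707, 0.707, 0.0]
force: [-2.4, -0.0, 5.1]
grip_width: 0.569
grip_force: 40.6
```

```bash
python3 -m inch '0 0 -8 0 0 0;0 0 -20 0 0 0;0 0 -25 0 0 0;-10 0 -20 0 0 0;-30 2 0 0 0 0;-35 2 0 0 0 0;-38 2 0 0 0 0;-38 2 0 0 0 0;-38 2 0 0 0 0;-38 1 0 0 0 0' && python3 -m inch '-33 0 0 0 0 0;-23 0 0 0 0 0;0 0 20 0 0 0;0 0 25 0 0 0;0 0 25 0 0 0;0 0 15 0 0 0;0 0 10 0 0 0;0 0 5 0 0 0;0 0 0 0 0 0;0 0 0 0 0 0' && python3 snap.py wrist w2
```

```text
time_s: 3.53
eef_pos: [649.8, -56.8, 113.1]
ee_rot: [0.0, 0.707, 0.707, 0.0]
force: [1.0, -0.1, 0.4]
grip_width: 0.572
grip_force: 41.4
time_s: 4.37
eef_pos: [650.4, -111.1, 13.4]
ee_rot: [0.001, 0.707, 0.707, 0.0]
force: [0.0, -0.1, -0.0]
grip_width: 0.567
grip_force: 41.4
[ 650.49185194 -111.21450583   13.64886496]
```

View pics/w2.png

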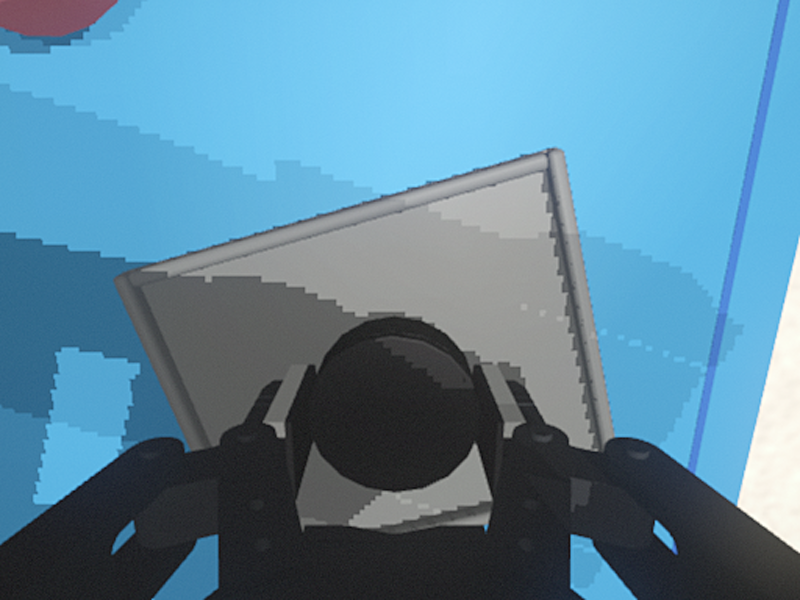

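The cap hangs centred over the tray floor at (395,410), clear of every wall. I'll lower it, release it and move above the collar.

```bash
python3 -m inch '0 0 4 0 0 0;0 0 3 0 0 0;0 0 1 0 0 0;0 0 0 0 0 0;0 0 0 0 0 0;0 0 0 0 0 0;0 0 0 0 0 0;0 0 0 0 0 0;0 0 0 0 0 0;0 0 0 0 0 0' && python3 -m inch '0 0 0 0 0 0;0 0 0 0 0 0;0 0 0 0 0 0;0 0 0 0 0 0;0 0 -5 0 0 0;0 0 -15 0 0 0;0 0 -25 0 0 0;0 0 -30 0 0 0;0 0 -30 0 0 0;0 0 -15 0 0 0' 0.75 && python3 -m inch '7 -30 0 0 0 0;7 -30 0 0 0 0;7 -30 0 0 0 0;7 -30 0 0 0 0;7 -30 0 0 0 0;7 -30 0 0 0 0;0 0 0 0 0 0;0 0 0 0 0 0;0 0 0 0 0 0;0 0 0 0 0 0' 1 && python3 snap.py wrist w3; python3 snap.py scene s3
```

```text
time_s: 5.25
eef_pos: [650.0, -111.1, 4.7]
ee_rot: [0.0, 0.707, 0.707, 0.0]
force: [-1.1, 0.1, 4.8]
grip_width: 0.57
grip_force: 41.7
time_s: 6.08
eef_pos: [650.9, -111.4, 128.7]
ee_rot: [0.002, 0.707, 0.707, 0.001]
force: [0.7, -0.2, 1.1]
grip_width: 0.753
grip_force: 0.0
time_s: 6.92
eef_pos: [470.7, -69.4, 124.6]
ee_rot: [0.001, 0.707, 0.707, 0.0]
force: [0.6, -0.2, 0.2]
grip_width: 1.001
grip_force: 0.0
[470.61904411 -69.32257736 124.38950449]
[470.47891639 -69.25426087 124.25853304]
```

View pics/w3.png

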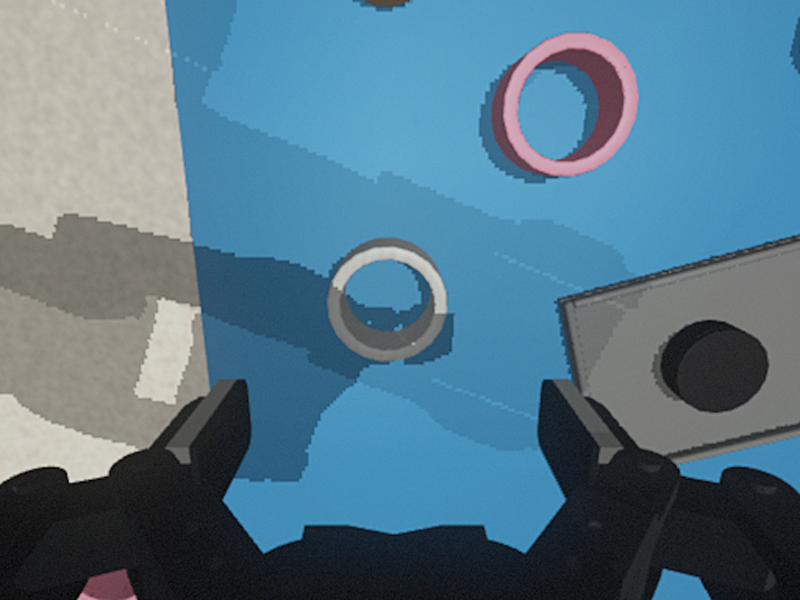

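The cap lies flat in the tray at (720,365). The collar's top rim spans about 328–448 by 247–362, so its centre is (388,304).

```bash
python3 - <<'E'
import pickle
from h import *
c=pickle.load(open("w3.pkl","rb"))
print(ray(c,388,304,30),np.linalg.norm(ray(c,328,304,30)-ray(c,448,304,30)),np.linalg.norm(ray(c,388,247,30)-ray(c,388,362,30)))
E
```

```text
[468.73269269 -69.87995915  30.        ] 60.607975847020484 60.78884108446402
```

```bash
python3 -m inch '-0.6 -1.8 15 0 0 0;0 0 20 0 0 0;0 0 20 0 0 0;0 0 20 0 0 0;0 0 20 0 0 0;0 0 12 0 0 0;0 0 7 0 0 0;0 0 0 0 0 0;0 0 0 0 0 0;0 0 0 0 0 0' && python3 -m inch '0 0 0 0 0 0;0 0 0 0 0 0;0 0 0 0 0 0;0 0 0 0 0 0;0 0 0 0 0 0;0 0 0 0 0 0;0 0 0 0 0 0;0 0 0 0 0 0;0 0 0 0 0 0;0 0 0 0 0 0' 0 50 && python3 -m inch '0 0 -10 0 0 0;0 0 -25 0 0 0;0 0 -30 0 0 0;0 0 -35 0 0 0;0 0 -20 0 0 0;20 10 0 0 0 0;30 20 0 0 0 0;30 20 0 0 0 0;30 20 0 0 0 0;30 20 0 0 0 0'
```

```text
time_s: 7.85
eef_pos: [468.6, -69.8, 11.0]
ee_rot: [0.001, 0.707, 0.707, 0.0]
force: [0.9, -0.7, 0.5]
grip_width: 0.999
grip_force: 0.0
time_s: 8.68
eef_pos: [468.4, -69.7, 11.5]
ee_rot: [0.001, 0.707, 0.707, 0.0]
force: [-3.0, 0.8, 12.4]
grip_width: 0.701
grip_force: 51.7
time_s: 9.52
eef_pos: [558.6, 72.0, 131.1]
ee_rot: [0.0, 0.707, 0.707, 0.0]
force: [0.4, -1.3, -0.6]
grip_width: 0.697
grip_force: 54.8
```

```bash
python3 -m inch '30 24 0 0 0 0;30 24 0 0 0 0;25 20 0 0 0 0;14.6 12 0 0 0 0;0 0 0 0 0 0;0 0 20 0 0 0;0 0 20 0 0 0;0 0 15 0 0 0;0 0 4 0 0 0;0 0 0 0 0 0' && python3 snap.py wrist w4
```

```text
time_s: 10.35
eef_pos: [637.3, 169.5, 70.8]
ee_rot: [-0.001, 0.707, 0.707, -0.001]
force: [0.6, 0.3, -1.5]
grip_width: 0.698
grip_force: 54.8
[638.0014528  169.65925484  71.99570855]
```

View pics/w4.png

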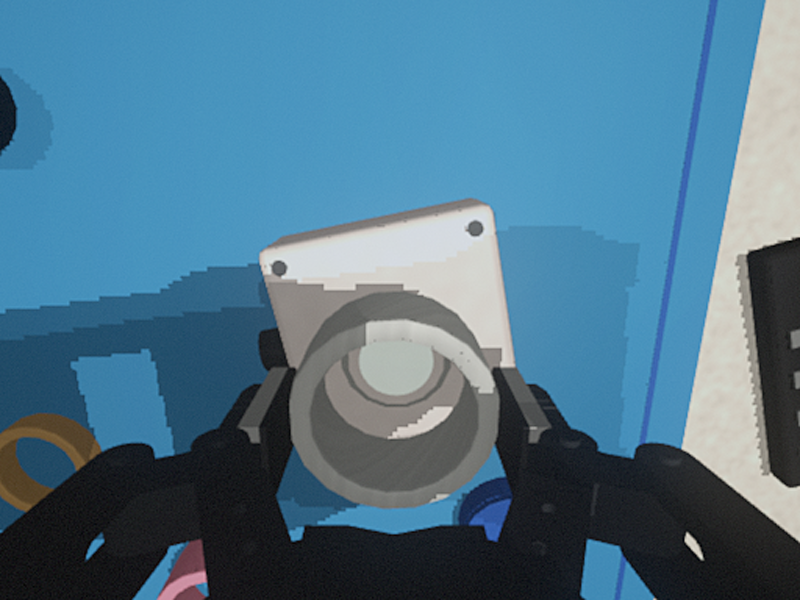

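The collar hangs over the stub, whose top face shows through the bore at about (396,360). The port screws are at (279,268) and (475,229).

```bash
python3 - <<'E'
import pickle
from h import *
c=pickle.load(open("w4.pkl","rb"))
print("stub",ray(c,396,360,55),ray(c,342,360,53),ray(c,450,360,53))
a,b=ray(c,279,268,35),ray(c,475,229,35);print(a,b)
e=(b-a)[:2]; print("centre",(a+b)[:2]/2+np.array([e[1],-e[0]])/2)
print("collar top c",ray(c,394,413,72-11.5+30))
E
```

```text
stub [638.83715779 172.51852155  55.        ] [619.80664483 171.63117032  53.        ] [657.87085379 171.67810725  53.        ]
[595.38358771 200.7565901   35.        ] [667.48113572 215.28615457  35.        ]
centre [638.69714395 171.97259833]
collar top c [638.1924025  171.89698919  90.5       ]
```

```bash
python3 -m inch '1.5 0.8 0 0 0 0;0 0 5 0 0 0;0 0 5 0 0 0;0 0 5 0 0 0;0 0 5 0 0 0;0 0 3 0 0 0;0 0 1.5 0 0 0;0 0 0 0 0 0;0 0 0 0 0 0;0 0 0 0 0 0'
```

```text
time_s: 11.23
eef_pos: [638.9, 171.5, 46.7]
ee_rot: [0.0, 0.707, 0.707, 0.0]
force: [0.9, 0.3, -1.5]
grip_width: 0.702
grip_force: 54.9
```

```bash
python3 -m inch '0 0 0.5 0 0 0;0 0 0 0 0 0;0 0 0 0 0 0;0 0 0 0 0 0;0 0 0 0 0 0;0 0 0 0 0 0;0 0 -10 0 0 0;0 0 -20 0 0 0;0 0 -30 0 0 0;0 0 -30 0 0 0' 1 && python3 -m inch '9 -17 -30 0 0 0;13 -26 0 0 0 0;13 -26 0 0 0 0;13 -26 0 0 0 0;13 -26 0 0 0 0;13 -26 0 0 0 0;13 -25 0 0 0 0;0 0 0 0 0 0;0 0 0 0 0 0;0 0 0 0 0 0'  && python3 snap.py wrist w5
```

```text
time_s: 12.07
eef_pos: [638.5, 171.5, 137.7]
ee_rot: [-0.0, 0.707, 0.707, -0.0]
force: [-0.4, -1.0, 0.1]
grip_width: 1.003
grip_force: 0.0
time_s: 12.9
eef_pos: [467.4, 258.4, 167.0]
ee_rot: [0.0, 0.707, 0.707, 0.001]
force: [1.1, -0.2, -0.6]
grip_width: 1.001
grip_force: 0.0
[467.59852092 258.15588299 166.73516648]
```

View pics/w5.png

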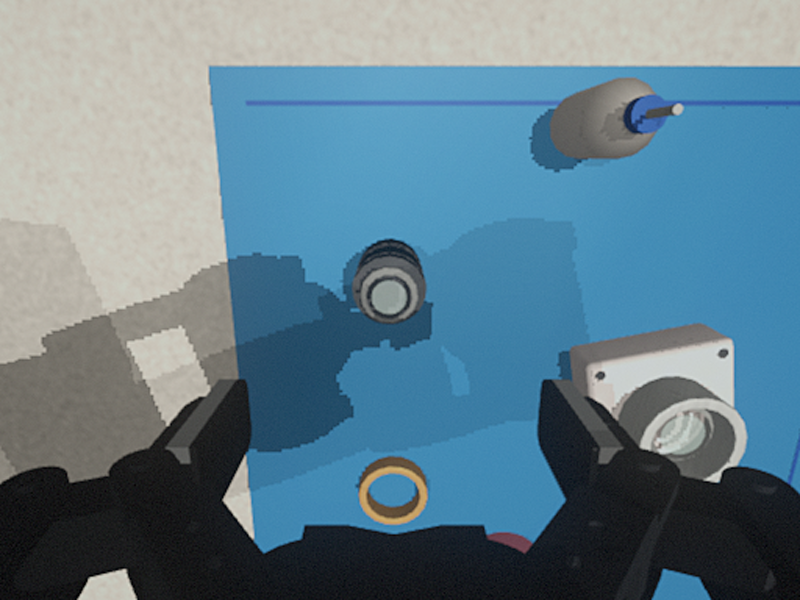

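The collar sits on the port at (690,440). The tube's steel end is at about (389,296), and the brass ring's top centre is at (394,495).

```bash
python3 - <<'E'
import pickle
from h import *
c=pickle.load(open("w5.pkl","rb"))
print(ray(c,389,296,68),ray(c,389,289,60),"ad",ray(c,394,495,14))
print(ray(c,353,289,60),ray(c,425,289,60),ray(c,389,324,60))
E
```

```text
[465.92834281 260.892549    68.        ] [465.86909255 262.45421523  60.        ] ad [468.74049735  98.48774282  14.        ]
[446.90077049 262.44842158  60.        ] [484.84133838 262.46001008  60.        ] [465.83050714 242.95760386  60.        ]
```

```bash
python3 -m inch '3.4 -1.6 20 0 0 0;0 0 25 0 0 0;0 0 25 0 0 0;0 0 25 0 0 0;0 0 25 0 0 0;0 0 15 0 0 0;0 0 7 0 0 0;0 0 0 0 0 0;0 0 0 0 0 0;0 0 0 0 0 0' && python3 -m inch '0 0 0 0 0 0;0 0 0 0 0 0;0 0 0 0 0 0;0 0 0 0 0 0;0 0 0 0 0 0;0 0 0 0 0 0;0 0 0 0 0 0;0 0 0 0 0 0;0 0 0 0 0 0;0 0 0 0 0 0' 0 50 && python3 -m inch '0 0 -10 0 0 0;0 0 -25 0 0 0;0 0 -30 0 0 0;0 0 -30 0 0 0;-7 15 -20 0 0 0;-13 26 0 0 0 0;-13 26 0 0 0 0;-13 26 0 0 0 0;-13 26 0 0 0 0;0 0 0 0 0 0'; python3 snap.py wrist w6
```

```text
time_s: 13.78
eef_pos: [466.1, 261.9, 25.4]
ee_rot: [0.0, 0.707, 0.707, 0.001]
force: [0.1, -0.5, -0.3]
grip_width: 1.005
grip_force: 0.0
time_s: 14.62
eef_pos: [465.4, 262.0, 24.9]
ee_rot: [0.0, 0.707, 0.707, 0.0]
force: [-1.9, -0.2, 5.2]
grip_width: 0.46
grip_force: 50.2
time_s: 15.45
eef_pos: [587.6, 200.1, 139.4]
ee_rot: [0.001, 0.708, 0.706, 0.0]
force: [0.4, 0.2, -1.3]
grip_width: 0.456
grip_force: 50.8
[585.59926743 201.38620395 139.17694531]
```

```bash
python3 -m inch '-13 22 0 0 0 0;-13 22 0 0 0 0;-4 9 0 0 0 0;0 0 0 0 0 0;0 0 15 0 0 0;0 0 15 0 0 0;0 0 8 0 0 0;0 0 0 0 0 0;0 0 0 0 0 0;0 0 0 0 0 0'; python3 snap.py wrist w7;  python3 snap.py side sd7; python3 - <<'E'
import cv2
a=cv2.imread("pics/w7.png")[150:600,150:650]; b=cv2.imread("pics/sd7.png")[200:450,150:450]
cv2.imwrite("pics/wc7.png",cv2.hconcat([a,cv2.resize(b,(300,450))]) )
E
```

```text
time_s: 16.33
eef_pos: [637.3, 173.3, 102.5]
ee_rot: [0.0, 0.707, 0.707, 0.001]
force: [0.0, -0.2, -1.9]
grip_width: 0.453
grip_force: 51.0
[637.43371155 173.18521623 102.49561654]
[637.4674365  173.10486624 102.379334  ]
```

View pics/wc7.png

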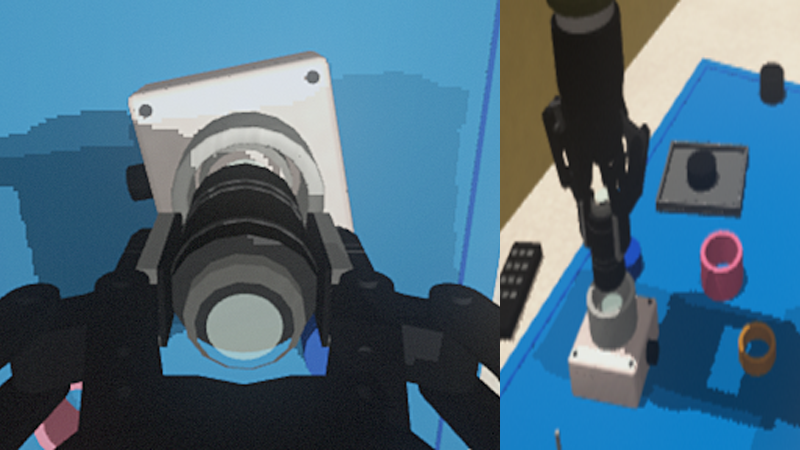

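The tube hangs above the collar. Its steel end is at full-image (395,475), and the collar rim spans x 321–475. The side view shows the cap in the tray.

```bash
python3 - <<'E'
import pickle
from h import *
c=pickle.load(open("w7.pkl","rb"))
print("tube",ray(c,395,475,145.5),ray(c,392,466,145.5))
for u,v in((321,342),(475,342),(398,281)):print(ray(c,u,v,65))
E
```

```text
tube [638.32774691 172.52192893 145.5       ] [637.62383424 174.96168679 145.5       ]
[609.66937776 174.53709539  65.        ]
[669.99915185 174.56986344  65.        ]
[639.73910642 199.17693578  65.        ]
```

```bash
python3 -m inch '-1.5 1.5 2 0 0 0;0 0 3 0 0 0;0 0 3 0 0 0;0 0 2 0 0 0;0 0 2 0 0 0;0 0 2 0 0 0;0 0 2 0 0 0;0 0 1 0 0 0;0 0 0 0 0 0;0 0 0 0 0 0' && python3 -m inch '0 0 1 0 0 0;0 0 1 0 0 0;0 0 1 0 0 0;0 0 1 0 0 0;0 0 1 0 0 0;0 0 0 0 0 0;0 0 0 0 0 0;0 0 0 0 0 0;0 0 0 0 0 0;0 0 0 0 0 0'
```

```text
time_s: 17.27
eef_pos: [638.7, 171.4, 84.3]
ee_rot: [0.0, 0.707, 0.707, -0.0]
force: [0.4, 0.2, -1.8]
grip_width: 0.453
grip_force: 51.0
time_s: 18.1
eef_pos: [638.7, 171.4, 79.9]
ee_rot: [0.0, 0.707, 0.707, 0.0]
force: [-3.4, -0.2, 6.3]
grip_width: 0.458
grip_force: 51.4
```

```bash
python3 -m inch '0 0 0 0 0 0;0 0 0 0 0 0;0 0 0 0 0 0;0 0 0 0 0 0;0 0 -5 0 0 0;0 0 -10 0 0 0;0 0 -20 0 0 0;0 0 -25 0 0 0;0 0 -25 0 0 0;0 0 -10 0 0 0' 1 && python3 -m inch '-10 -23 0 0 0 0;-12 -27 0 0 0 0;-12 -27 0 0 0 0;-12 -27 0 0 0 0;-12 -27 0 0 0 0;-10 -23 10 0 0 0;-5.5 -16 20 0 0 0;0 0 20 0 0 0;0 0 10 0 0 0;0 0 0 0 0 0' && python3 snap.py wrist w8; python3 snap.py scene s8; python3 - <<'E'
import cv2
a=cv2.imread("pics/w8.png")[0:600,250:750]; b=cv2.imread("pics/s8.png")[200:500,450:650]
cv2.imwrite("pics/wc8.png",cv2.hconcat([a,cv2.resize(b,(300,600))]) )
E
```

```text
time_s: 18.93
eef_pos: [639.9, 171.5, 179.1]
ee_rot: [0.002, 0.707, 0.707, 0.002]
force: [0.7, 0.4, -0.2]
grip_width: 0.996
grip_force: 0.0
time_s: 19.77
eef_pos: [468.0, 97.9, 112.8]
ee_rot: [-0.001, 0.707, 0.707, -0.001]
force: [-0.3, 0.1, 0.2]
grip_width: 1.003
grip_force: 0.0
[468.81808975  97.95234083 114.02354565]
[469.3695005   97.96721174 114.76398081]
```

View pics/wc8.png

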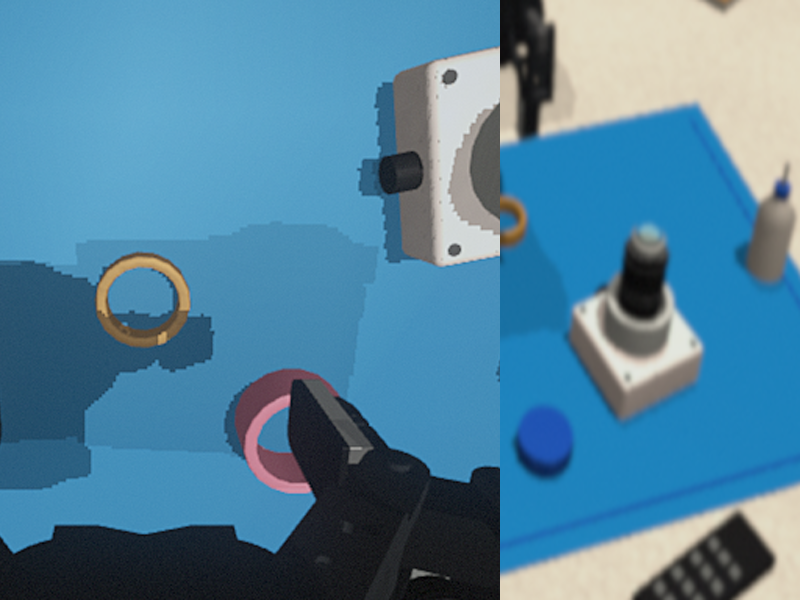

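The tube stands upright in the collar. The brass ring is centred at about (393,303) full-image.

```bash
python3 - <<'E'
import pickle
from h import *
c=pickle.load(open("w8.pkl","rb"))
print(ray(c,393,303,14),ray(c,346,303,14),ray(c,440,303,14),ray(c,393,256,14),ray(c,393,349,14))
E
```

```text
[468.05575842  96.70488861  14.        ] [443.90058083  96.6702516   14.        ] [492.1954891   96.73950347  14.        ] [468.05306007 121.22700657  14.        ] [468.05854956  71.33943829  14.        ]
```

```bash
python3 -m inch '-1.3 -1.2 15 0 0 0;0 0 20 0 0 0;0 0 20 0 0 0;0 0 20 0 0 0;0 0 18 0 0 0;0 0 10 0 0 0;0 0 6 0 0 0;0 0 3 0 0 0;0 0 0 0 0 0;0 0 0 0 0 0' && python3 -m inch '0 0 0 0 0 0;0 0 0 0 0 0;0 0 0 0 0 0;0 0 0 0 0 0;0 0 0 0 0 0;0 0 0 0 0 0;0 0 0 0 0 0;0 0 0 0 0 0;0 0 0 0 0 0;0 0 0 0 0 0' 0 50
```

```text
time_s: 20.7
eef_pos: [468.1, 96.6, 3.1]
ee_rot: [0.001, 0.707, 0.707, 0.0]
force: [-0.5, -0.0, 0.1]
grip_width: 1.002
grip_force: 0.0
time_s: 21.53
eef_pos: [467.8, 96.6, 3.3]
ee_rot: [0.0, 0.707, 0.707, 0.0]
force: [-3.0, -0.2, 12.4]
grip_width: 0.559
grip_force: 49.4
```

```bash
python3 -m inch '0 0 -10 0 0 0;0 0 -25 0 0 0;0 0 -35 0 0 0;0 0 -35 0 0 0;0 0 -32 0 0 0;0 0 -10 0 0 0;10 23 0 0 0 0;12 27 0 0 0 0;12 27 0 0 0 0;12 27 0 0 0 0' && python3 -m inch '12 27 0 0 0 0;11 25 0 0 0 0;6 14.5 0 0 0 0;0 0 0 0 0 0;0 0 0 0 0 0;0 0 5 0 0 0;0 0 5 0 0 0;0 0 0 0 0 0;0 0 0 0 0 0;0 0 0 0 0 0' && python3 snap.py wrist w9
```

```text
time_s: 22.37
eef_pos: [572.3, 143.2, 149.3]
ee_rot: [-0.0, 0.707, 0.707, -0.0]
force: [0.1, -0.5, 0.7]
grip_width: 0.554
grip_force: 51.6
time_s: 23.2
eef_pos: [637.8, 171.4, 139.5]
ee_rot: [0.0, 0.707, 0.707, 0.0]
force: [0.3, -0.4, 0.4]
grip_width: 0.561
grip_force: 51.7
[637.9607155  171.51687133 139.65635103]
```

View pics/w9.png

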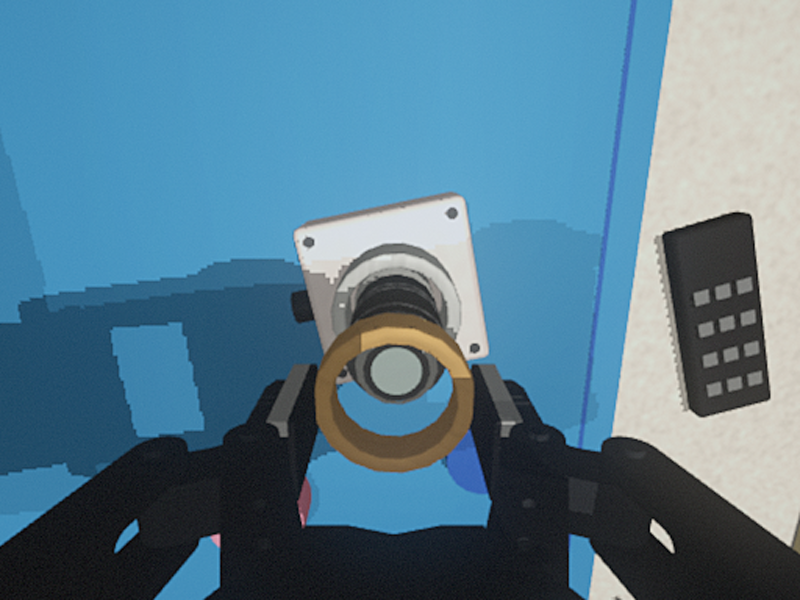

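The tube's end face shows at (397,371) through the brass ring, whose top rim is centred at about (395,396).

```bash
python3 - <<'E'
import pickle
from h import *
c=pickle.load(open("w9.pkl","rb"))
print("tube",ray(c,397,371,123),"ring",ray(c,395,396,150.3),ray(c,316,396,150.3),ray(c,474,396,150.3),ray(c,395,472,150.3))
E
```

```text
tube [639.77386503 169.92060962 123.        ] ring [638.98791859 174.37872686 150.3       ] [615.61310545 174.3687524  150.3       ] [662.36379607 174.38870177 150.3       ] [639.0208844  148.27718092 150.3       ]
```

```bash
python3 - <<'E'
import pickle
from h import *
c=pickle.load(open("w9.pkl","rb")); a=np.linspace(0,6.283,181)
def ext(x,y,z,r):
    p=cv2.projectPoints(np.c_[x+r*np.cos(a),y+r*np.sin(a),0*a+z],c["rvec"],c["tvec"],c["intrinsics"],None)[0][:,0]*1.5625
    return p.min(0).round(),p.max(0).round()
for zb in(136.3,132,128):
  print(zb,"top out",ext(638.2,171.7,zb+14,25),"top in",ext(638.2,171.7,zb+14,19),"bot in",ext(638.2,171.7,zb,19),"bot out",ext(638.2,171.7,zb,25))
print("tube flat",ext(638.8,171.7,123,12))
im=c["image"];h=cv2.cvtColor(im,cv2.COLOR_RGB2HSV);m=cv2.inRange(h,(10,90,60),(30,255,255));m[:,:190]=0;m[:,320:]=0;m[:190]=0;m[330:]=0
ys,xs=np.nonzero(m);print(xs.min()*1.5625,xs.max()*1.5625,ys.min()*1.5625,ys.max()*1.5625)
for r in(240,252): print(r*1.5625,(np.nonzero(m[r])[0]*1.5625).astype(int))
print((np.nonzero(m[:,253])[0]*1.5625).astype(int))
E
```

```text
136.3 top out (array([308., 325.]), array([476., 476.])) top in (array([328., 344.]), array([456., 460.])) bot in (array([334., 328.]), array([451., 435.])) bot out (array([315., 310.]), array([469., 450.]))
132 top out (array([311., 320.]), array([474., 468.])) top in (array([330., 339.]), array([455., 452.])) bot in (array([335., 324.]), array([449., 428.])) bot out (array([317., 306.]), array([468., 443.]))
128 top out (array([313., 316.]), array([472., 460.])) top in (array([332., 334.]), array([453., 444.])) bot in (array([337., 320.]), array([448., 422.])) bot out (array([319., 302.]), array([466., 437.]))
tube flat (array([360., 334.]), array([428., 397.]))
314.0625 471.875 312.5 470.3125
375.0 [317 318 320 321 323 325 326 328 329 331 332 334 335 451 453 454 456 457
 459 460 462 464 465 467 468 470]
393.75 [314 315 317 318 320 321 323 325 326 328 329 331 332 334 335 451 453 454
 456 457 459 460 462 464 465 467 468 470 471]
[314 315 317 318 320 321 323 325 326 328 329 331 332 334 335 337 339 340
 342 343 437 439 440 442 443 445 446 448 450 451 453 454 456 457 459 460
 462 464 465 467 468 470]
```

```bash
python3 -m inch '-1.7 1.1 3 0 0 0;0 0 3 0 0 0;0 0 3 0 0 0;0 0 3 0 0 0;0 0 2 0 0 0;0 0 2 0 0 0;0 0 2 0 0 0;0 0 1.5 0 0 0;0 0 0 0 0 0;0 0 0 0 0 0' && python3 -m inch '0 0 0.5 0 0 0;0 0 0.5 0 0 0;0 0 0.5 0 0 0;0 0 0.3 0 0 0;0 0 0 0 0 0;0 0 0 0 0 0;0 0 0 0 0 0;0 0 0 0 0 0;0 0 0 0 0 0;0 0 0 0 0 0'
```

```text
time_s: 24.08
eef_pos: [639.1, 169.9, 119.8]
ee_rot: [-0.0, 0.707, 0.707, -0.0]
force: [0.2, 0.6, -0.0]
grip_width: 0.556
grip_force: 51.7
time_s: 24.92
eef_pos: [639.2, 169.9, 118.4]
ee_rot: [0.0, 0.707, 0.707, 0.0]
force: [-1.2, 0.6, 4.7]
grip_width: 0.558
grip_force: 52.3
```

```bash
python3 -m inch '0 0 0 0 0 0;0 0 0 0 0 0;0 0 0 0 0 0;0 0 0 0 0 0;0 0 -5 0 0 0;0 0 -10 0 0 0;0 0 -20 0 0 0;0 0 -20 0 0 0;0 0 -15 0 0 0;0 0 0 0 0 0' 0.85 && python3 -m inch '-20 -9 0 0 0 0;-32 -14 0 0 0 0;-32 -14 0 0 0 0;-32 -14 0 0 0 0;-32 -14 0 0 0 0;-32 -14 0 0 0 0;-32 -14 0 0 0 0;-32 -14 0 0 0 0;-32 -14 0 0 0 0;-32 -14 0 0 0 0' 1 && python3 -m inch '-32 -14 0 0 0 0;-32 -14 0 0 0 0;-32 -14 0 0 0 0;-28 -11 0 0 0 0;0 0 15 0 0 0;0 0 20 0 0 0;0 0 15 0 0 0;0 0 0 0 0 0;0 0 0 0 0 0;0 0 0 0 0 0' && python3 snap.py wrist w10; python3 snap.py scene s10; python3 - <<'E'
import cv2
a=cv2.imread("pics/w10.png")[0:600,150:650]; b=cv2.imread("pics/s10.png")[200:500,450:650]
cv2.imwrite("pics/wc10.png",cv2.hconcat([a,cv2.resize(b,(300,600))]) )
E
```

```text
time_s: 25.75
eef_pos: [640.4, 170.1, 192.7]
ee_rot: [0.002, 0.707, 0.707, 0.003]
force: [0.2, 0.2, 0.7]
grip_width: 0.852
grip_force: 0.0
time_s: 26.58
eef_pos: [503.0, -139.4, 187.9]
ee_rot: [-0.0, 0.707, 0.707, -0.0]
force: [0.8, 0.7, -0.6]
grip_width: 0.996
grip_force: 0.0
time_s: 27.42
eef_pos: [451.5, -262.3, 138.9]
ee_rot: [0.001, 0.707, 0.707, 0.0]
force: [-0.6, 0.1, -0.1]
grip_width: 0.999
grip_force: 0.0
[ 451.55479553 -262.33922165  139.09090294]
[ 451.52179788 -262.33327732  139.05747906]
```

View pics/wc10.png

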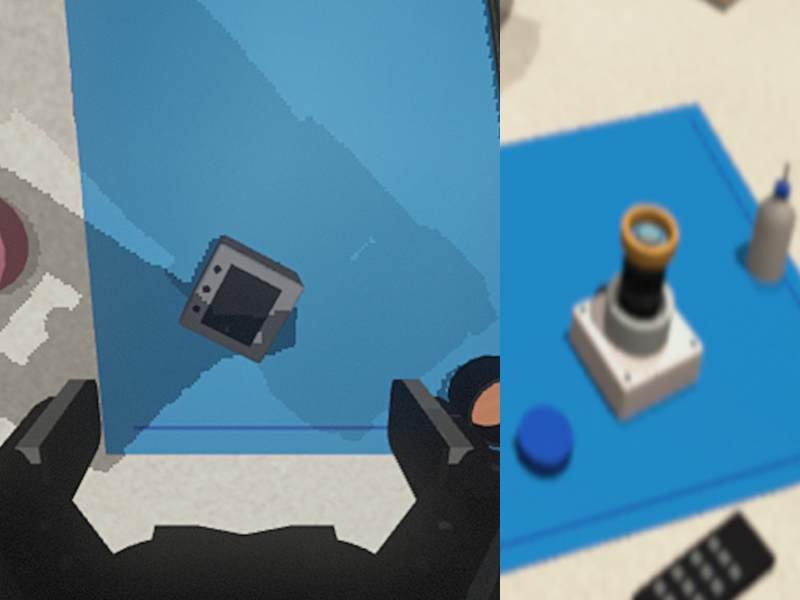

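The brass ring is seated on the tube. The camera's top face has its corners at about (219,246), (302,288), (261,362) and (181,322) in the crop (x+150 for full image), turned by roughly 27°.

```bash
python3 - <<'E'
import pickle
from h import *
c=pickle.load(open("w10.pkl","rb"))
s=np.array([ray(c,u+150,v,37)[:2] for u,v in((219,246),(302,288),(261,362),(181,322))]);print(s.round(1).tolist(),s.mean(0))
for i in range(4):
    e=s[(i+1)%4]-s[i];print(np.linalg.norm(e),np.degrees(np.arctan2(e[1],e[0])))
E
```

```text
[[439.9, -234.6], [482.4, -256.4], [461.7, -297.8], [419.4, -275.0]] [ 450.85516878 -265.94585292]
47.81790597031282 -27.194121840849046
46.23221941478308 -116.60922109451084
48.09348912687694 151.73915063699772
45.334924201932886 63.064589041388125
```

```bash
python3 -m inch '-3.7 -0.6 0 0 0 0;0 0 10 0 0 0.9;0 0 15 0 0 0.9;0 0 15 0 0 0.9;0 0 15 0 0 0.9;0 0 10 0 0 0.93;0 0 0 0 0 0;0 0 0 0 0 0;0 0 0 0 0 0;0 0 0 0 0 0' && python3 snap.py wrist w11 && python3 - <<'E'
import cv2,pickle
from rig import ctrl
a=cv2.imread("pics/w11.png")
print(ctrl.sense()["joints"].round(2),ctrl.sense()["ee_rot"])
E
```

```text
time_s: 28.35
eef_pos: [450.9, -266.2, 74.0]
ee_rot: [0.001, 0.853, 0.522, 0.0]
force: [-0.4, 0.3, 0.5]
grip_width: 1.001
grip_force: 0.0
[ 450.81910505 -266.14413347   73.84550282]
[-0.76  0.49  1.69 -0.    0.96 -0.28] [7.42019477e-04 8.53073394e-01 5.21790374e-01 1.98564613e-04]
```

View pics/w11.png

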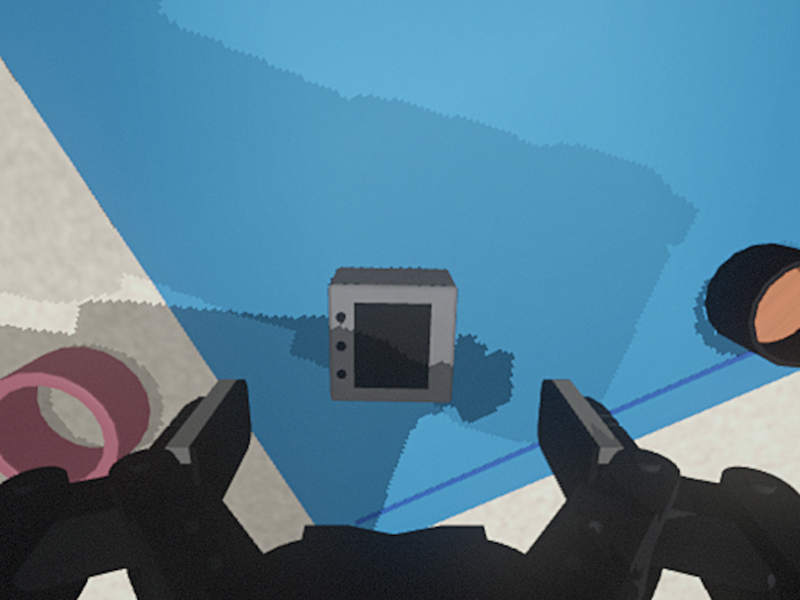

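The camera is now square to the gripper. Its top face spans about 329–456 by 282–402, so its centre is (392,342).

```bash
python3 - <<'E'
import pickle
from h import *
c=pickle.load(open("w11.pkl","rb")); T=np.array([450.9,-266.2])
from scipy.spatial.transform import Rotation as Q
R=Q.from_quat([.853,.522,0,0]).as_matrix()
for u,v in((392.5,342),(329,342),(456,342),(392.5,282),(392.5,402)):
    p=ray(c,u,v,37);print(p.round(1),(R.T@(p-np.r_[T,74])).round(1))
E
```

```text
[ 451.9 -264.8   37. ] [ 1.7  0.2 37. ]
[ 429.8 -253.5   37. ] [  1.7 -24.6  37. ]
[ 474.  -276.1   37. ] [ 1.7 25.1 37. ]
[ 462.9 -243.3   37. ] [25.9  0.2 37. ]
[ 440.1 -287.9   37. ] [-24.3   0.2  37. ]
```

```bash
python3 -m inch '1.2 0.2 10 0 0 0;0 0 15 0 0 0;0 0 15 0 0 0;0 0 12 0 0 0;0 0 8 0 0 0;0 0 5 0 0 0;0 0 0 0 0 0;0 0 0 0 0 0;0 0 0 0 0 0;0 0 0 0 0 0' && python3 -m inch '0 0 0 0 0 0;0 0 0 0 0 0;0 0 0 0 0 0;0 0 0 0 0 0;0 0 0 0 0 0;0 0 0 0 0 0;0 0 0 0 0 0;0 0 0 0 0 0;0 0 0 0 0 0;0 0 0 0 0 0' 0 50 && python3 -m inch '0 0 -10 0 0 0;0 0 -20 0 0 0;0 0 -30 0 0 0;0 0 -35 0 0 0;0 0 -35 0 0 0;0 0 -25 0 0 -0.9;0 0 -10 0 0 -0.9;0 0 0 0 0 -0.9;0 0 0 0 0 -0.9;0 0 0 0 0 -0.93'
```

```text
time_s: 29.23
eef_pos: [451.5, -265.1, 8.6]
ee_rot: [0.001, 0.853, 0.521, 0.0]
force: [0.3, 0.6, 0.1]
grip_width: 1.001
grip_force: 0.0
time_s: 30.07
eef_pos: [451.4, -264.9, 8.4]
ee_rot: [0.0, 0.853, 0.521, 0.0]
force: [-0.6, 1.2, 5.2]
grip_width: 0.581
grip_force: 52.2
time_s: 30.9
eef_pos: [451.1, -264.7, 173.6]
ee_rot: [0.0, 0.705, 0.709, 0.0]
force: [0.1, 0.0, -2.0]
grip_width: 0.577
grip_force: 52.1
```

```bash
python3 -m inch '20 9 0 0 0 0;32 14 0 0 0 0;32 14 0 0 0 0;32 14 0 0 0 0;32 14 0 0 0 0;32 14 0 0 0 0;32 14 0 0 0 0;32 14 0 0 0 0;32 14 0 0 0 0;32 14 0 0 0 0' && python3 -m inch '32 14 0 0 0 0;32 14 0 0 0 0;32 13 0 0 0 0;21 10 0 0 0 0;10 4 0 0 0 0;0 0 8 0 0 0;0 0 8 0 0 0;0 0 4 0 0 0;0 0 0 0 0 0;0 0 0 0 0 0' && python3 snap.py wrist w12; python3 snap.py side sd12;python3 snap.py scene s12; python3 - <<'E'
import cv2
a=cv2.imread("pics/w12.png")[150:600,200:600]; b=cv2.imread("pics/sd12.png")[225:450,175:375];d=cv2.imread("pics/s12.png")[150:450,475:608]
cv2.imwrite("pics/wc12.png",cv2.hconcat([a,cv2.resize(b,(400,450)) ]))
E
```

```text
time_s: 31.73
eef_pos: [586.4, 45.0, 173.4]
ee_rot: [-0.0, 0.707, 0.707, -0.0]
force: [0.0, -0.8, -1.2]
grip_width: 0.579
grip_force: 52.0
time_s: 32.57
eef_pos: [641.0, 169.2, 152.8]
ee_rot: [-0.0, 0.708, 0.707, -0.0]
force: [0.4, 0.2, -0.7]
grip_width: 0.575
grip_force: 52.1
[641.22644271 169.3396919  153.24863464]
[641.35016336 169.53019031 153.49533095]
[641.37925178 169.69321729 153.53867496]
```

View pics/wc12.png

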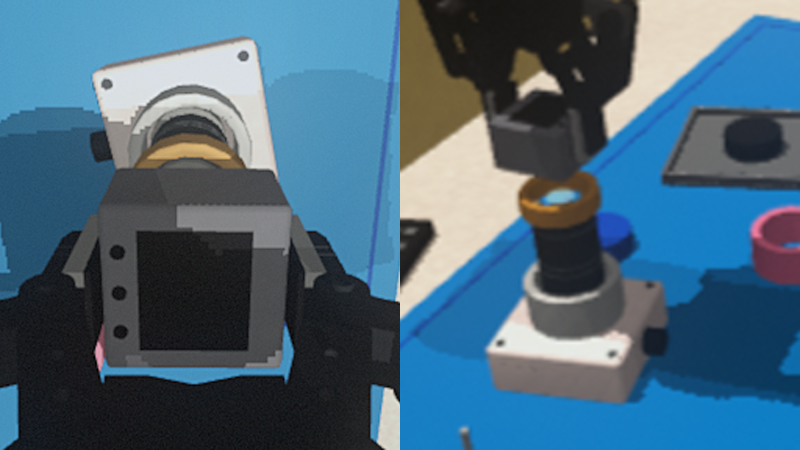

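The camera hangs square in the fingers, over an upright column. I'll check the brass ring's centre numerically.

```bash
python3 - <<'E'
import pickle
from h import *
a=np.linspace(0,6.283,181)
def seg(c,lo,box):
    h=cv2.cvtColor(c["image"],cv2.COLOR_RGB2HSV);m=cv2.inRange(h,(10,90,60),(30,255,255));k=np.zeros_like(m);x0,x1,y0,y1=box;k[y0:y1,x0:x1]=m[y0:y1,x0:x1];return k
def sil(c,x,y):
    m=np.zeros((384,512),np.uint8);P=[np.c_[x+25*np.cos(a),y+25*np.sin(a),0*a+z] for z in(115,129)]
    p=cv2.projectPoints(np.vstack(P),c["rvec"],c["tvec"],c["intrinsics"],None)[0][:,0]
    return p
# scene before camera arrived: full ring silhouette bbox
for f,b in(("s10",(390,450,120,190)),("sd12",(220,310,290,375))):
    c=pickle.load(open(f+".pkl","rb"))
    m=seg(c,0,b) if f=="s10" else seg(c,0,(200,330,270,380))
    ys,xs=np.nonzero(m)
    if not len(xs): print(f,"none");continue
    print(f,xs.min(),xs.max(),ys.min(),ys.max(),len(xs))
    if f=="s10":
        for x,y in((638.7,171.7),(639.7,169.9),(641,170)):
            p=sil(c,x,y);print(x,y,p.min(0).round(1),p.max(0).round(1))
c=pickle.load(open("w12.pkl","rb"));m=seg(c,0,(200,300,170,265))
ys,xs=np.nonzero(m);print("w12",xs.min(),xs.max(),ys.min(),ys.max())
for x,y in((638.7,171.7),(639.7,169.9),(641,170)):
    p=sil(c,x,y);q=p[p[:,1]<258];print(x,y,q.min(0).round(1),q.max(0).round(1))
E
```

```text
s10 390 397 120 124 24
638.7 171.7 [339.4 192.3] [364.7 213.2]
639.7 169.9 [338.8 192.8] [364.1 213.6]
641 170 [339.1 193.1] [364.4 214.1]
sd12 none
w12 214 284 182 203
638.7 171.7 [202.6 177. ] [290.6 257.5]
639.7 169.9 [204.5 179.9] [292.2 257.8]
641 170 [206.8 179.8] [294.5 257.6]
```

```bash
python3 - <<'E'
import pickle
from h import *
c=pickle.load(open("s10.pkl","rb"));h=cv2.cvtColor(c["image"],cv2.COLOR_RGB2HSV);m=cv2.inRange(h,(8,110,60),(28,255,255))
ys,xs=np.nonzero(m[180:225,325:380]);print(xs.min()+325,xs.max()+325,ys.min()+180,ys.max()+180)
c=pickle.load(open("w12.pkl","rb"));h=cv2.cvtColor(c["image"],cv2.COLOR_RGB2HSV);m=cv2.inRange(h,(8,90,40),(28,255,255))
for r in range(178,206,4): x=np.nonzero(m[r,190:310])[0]+190; print(r,x.min() if len(x) else 0,x.max() if len(x) else 0)
a=np.linspace(0,6.283,721)
for z in(115,129):
  p=cv2.projectPoints(np.c_[640+25*np.cos(a),169.5+25*np.sin(a),0*a+z],c["rvec"],c["tvec"],c["intrinsics"],None)[0][:,0]
  print(z,[(r,p[abs(p[:,1]-r)<.6,0].min().round(),p[abs(p[:,1]-r)<.6,0].max().round()) for r in(186,194,202) if (abs(p[:,1]-r)<.6).any()])
E
```

```text
341 362 195 213
178 0 0
182 242 253
186 230 267
190 224 274
194 219 278
198 217 282
202 214 284
115 [(186, np.float64(227.0), np.float64(271.0)), (194, np.float64(218.0), np.float64(281.0)), (202, np.float64(212.0), np.float64(286.0))]
129 [(194, np.float64(223.0), np.float64(274.0)), (202, np.float64(214.0), np.float64(283.0))]
```

```bash
python3 -m inch '-0.7 -1.3 3 0 0 0;0 0 3 0 0 0;0 0 3 0 0 0;0 0 2 0 0 0;0 0 2 0 0 0;0 0 2 0 0 0;0 0 2 0 0 0;0 0 1 0 0 0;0 0 1 0 0 0;0 0 0 0 0 0' && python3 -m inch '0 0 0.5 0 0 0;0 0 0.5 0 0 0;0 0 0.5 0 0 0;0 0 0.3 0 0 0;0 0 0 0 0 0;0 0 0 0 0 0;0 0 0 0 0 0;0 0 0 0 0 0;0 0 0 0 0 0;0 0 0 0 0 0'
```

```text
time_s: 33.55
eef_pos: [639.9, 169.5, 133.8]
ee_rot: [-0.0, 0.707, 0.707, -0.0]
force: [-0.6, 0.3, -2.0]
grip_width: 0.576
grip_force: 52.1
time_s: 34.38
eef_pos: [640.0, 169.5, 132.4]
ee_rot: [0.0, 0.707, 0.707, 0.0]
force: [-0.4, 0.1, 2.2]
grip_width: 0.577
grip_force: 52.3
```

```bash
python3 -m inch '0 0 0 0 0 0;0 0 0 0 0 0;0 0 0 0 0 0;0 0 0 0 0 0;0 0 0 0 0 0;0 0 -3 0 0 0;0 0 -10 0 0 0;0 0 -20 0 0 0;0 0 -20 0 0 0;0 0 -20 0 0 0' 0.85 && python3 -m inch '0 0 -10 0 0 0;0 -10 0 0 0 0;-10 -20 0 0 0 0;-15 -20 0 0 0 0;-15 -20 0 0 0 0;-10 -10 0 0 0 0;0 0 0 0 0 0;0 0 0 0 0 0;0 0 0 0 0 0;0 0 0 0 0 0' && python3 snap.py scene s14 && python3 snap.py side sd14 && python3 - <<'E'
import pickle
from h import *
# silhouette check: project the expected camera-box corners and sample the change against the picture before it came
for f,g in(("s14","s10"),("sd14","sd7")):
    c=pickle.load(open(f+".pkl","rb"));o=pickle.load(open(g+".pkl","rb"))
    P=np.array([[640+x,169.5+y,z] for x in(-25,25) for y in(-25,25) for z in(129,161)],float)
    p=cv2.projectPoints(P,c["rvec"],c["tvec"],c["intrinsics"],None)[0][:,0]
    d=cv2.absdiff(c["image"],o["image"]).max(2);m=np.zeros_like(d);x0,y0=(p.min(0)-12).astype(int);x1,y1=(p.max(0)+12).astype(int)
    m[y0:y1,x0:x1]=d[y0:y1,x0:x1]>40;ys,xs=np.nonzero(m)
    print(f,"expect",p.min(0).round(),p.max(0).round(),"diff",xs.min(),ys.min(),xs.max(),ys.max())
    r=cv2.cvtColor(c["image"],cv2.COLOR_RGB2GRAY)[y0:y1:3,x0:x1:3]; print(r)
E
```

```text
time_s: 35.22
eef_pos: [639.9, 169.5, 207.1]
ee_rot: [0.0, 0.707, 0.707, 0.0]
force: [0.9, 0.3, 0.0]
grip_width: 0.852
grip_force: 0.0
time_s: 36.05
eef_pos: [560.5, 120.0, 215.0]
ee_rot: [-0.0, 0.707, 0.707, 0.0]
force: [-0.0, -0.4, 0.5]
grip_width: 0.847
grip_force: 0.0
[560.38943646 119.97152503 214.92633998]
[560.30871901 119.93041319 214.89554781]
s14 expect [336. 179.] [371. 211.] diff 336 180 369 209
[[175 185 174 161 143 128 120 114 110 109 109 109 109 109 109 106 100 109
  164 217]
 [110 111 110 109 108 109 109 109 108 109 108 109 110 109 109 108 102 105
  113 180]
 [109 108 109 109 109 108 109 109 109 109 109 109 109 108 109 108 108  99
  107 116]
 [110 109 109 108 108 109 109 109 108 108 109 109 109 108 109 108 109 108
   98 108]
 [109 110 109 109 109 109 110 109 109 109 108 110 111 109 109 109 109 109
  106 101]
 [109 109 109 109 108 107 110 101 114 105 116 112 125 114 109 109 109 110
  109 104]
 [109 109 109 109 108  93 109  73  80  61  54  42  74 124 110 108 109 109
  109 108]
 [109 110 108 109 107  58 100  60  25  27  28  27  31  98 120 109 109 109
  108 108]
 [109 109
[... 2051 characters left out ...]
3  63  61  56  55  55  53  98
  106 105 105 104]
 [212 214 212 214 213 190  61  60  62  62  62  63  63  55  56  56  92 106
  105 106 105 105]
 [211 214 213 211 215 212 112  76  61  62  61  62  61  55  57  78  86 105
  105 105 104 105]
 [210 213 213 215 211 213 215 190  97 152  98  68  61  57  69  67  94 104
  105 104 105 104]
 [216 216 214 208 212 211 213 194  78  78  77  73  68  65  70  40  77  73
   71 102 104 102]
 [213 211 210 213 216 212 180 106 106  55  71  68  64  39  33  35  72  68
   67  68  90  90]
 [214 216 215 211 212 135 105 106  90  36  38  36  37  39  32  31  67  68
   67  42  90  90]
 [214 213 212 210 120 106 105  99 105  54  34  34  32  32  32  31  52  54
   41  38  70  89]]
```

The camera's outline matches the seated pose in the scene view to within 2 px, and the arm is clear of everything. Handing in.

```bash
python3 -c "
from rig import ctrl
print(ctrl.finish_job())"
```

```text
the job is handed in; nothing more can be done
None
```

The job is handed in at about 36 s: the cap lies flat in the tray, and the collar, tube, brass ring and camera are stacked on the port. Contact heights and a final outline check in the scene view showed the parts seated; the hand-in returned no verdict.

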